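Empty the leaded-glass planter and show it to the inspection camera

TASK

Pick up the little leaded-glass planter, tip it over the lined tray so that all four glass nuggets drop out into the tray, and turn it upright again. Then hold it up still in the air, upright, straight above the round mark of the inspection stand with the planter's middle level with the middle of the camera lens and its amber pane squarely facing the lens; finish holding it there, without putting it down or letting go. The nuggets stay in the tray, the planter must not bump the stand, and the solder spool, the nail jar and the flux bottle are left standing where they are.

Things in the scene. Friction and masses are not known exactly. Their poses are not given: they have to be found in the camera images.
- planter_center (a point): Middle of the planter (35 mm above its underside): a loose open-topped leaded-glass vessel, 70 mm high, 0.38 kg, nuggets inside at the start. Two upright parallel clear side panes, outer faces 58 mm apart, normal to its y axis: grip across these. End panes flare out by 22 degrees, amber at +x, blue at -x. z points up out of the mouth.
- planter: The same planter; origin at the centre of its underside, same axes. Panes 4 mm thick. The base reaches 30 mm and the rim 58 mm along +x and -x from the middle.
- planter_amber (a point): Middle of the planter's amber end pane, 44 mm from planter_center along the planter's +x axis.
- nugget0_center (a point): Centre of the red glass nugget, a ball 22 mm across, 14 g, loose in the planter at the start; it rolls.
- nugget1_center (a point): Centre of the green glass nugget, a ball 22 mm across, 14 g, loose in the planter at the start; it rolls.
- nugget2_center (a point): Centre of the purple glass nugget, a ball 22 mm across, 14 g, loose in the planter at the start; it rolls.
- nugget3_center (a point): Centre of the cream glass nugget, a ball 22 mm across, 14 g, loose in the planter at the start; it rolls.
- tray: Fixed open grey tray with dark green lining, 180 mm (x) by 200 mm (y) outside, walls 45 mm high and 5 mm thick; origin at the centre of its underside on the table.
- stand: Fixed inspection stand. Base plate 6 mm thick, 90 mm wide, from -50 to +250 mm along its x axis; on it a round black mark with yellow rim, 72 mm across. Origin on the table under the middle of the mark, z up. At x = +236 mm a post, 210 mm high, carries a blue camera with white ring light (x +150 to 225 mm, z 150 to 210 mm) that looks along -x over the mark.
- focus (a point): Where the planter's middle belongs: straight above the middle of the mark, 180 mm above the table, on the lens axis. Its x axis points to the lens, z up; the planter's +x (amber) is to point along this +x.
- lens (a point): Middle of the lens's front, 150 mm from focus along the stand's +x, 180 mm above the table.
- spool_mid (a point): Middle of the blue solder spool, 52 mm across, 40 mm high, standing loose; bystander.
- nail_jar_mid (a point): Middle of the brown nail jar with steel cap, 66 mm across, 75 mm high, standing loose; bystander.
- flux_mid (a point): Middle of the amber flux bottle with red cap, 48 mm across, 75 mm high, standing loose; bystander.
Not all that is in view belongs to the job. Several things look just like the part that bears flux_mid: the one meant starts farthest from the robot's base.

How it is judged:
By the outcome, as a careful person would: the job done as asked, in the order asked, and still so for the second after the job is handed in, while the arm keeps its last pose, push and grip.
It also fails if it takes over 59 s, if anything falls off the work surface, if the arm or the gripper's body presses on something with over 40 N, if the wrist force passes 120 N, or if a joint passes its speed limit or range.

ROBOT

A 6-joint arm with a two-finger parallel gripper is mounted at the origin on the work surface. World frame = base frame: x ahead of the robot, y to its left, z up, the work surface at z = 0. Lengths are in m, angles in degrees, forces in N, time in s.
With the tool pointing down it reaches from about 0.3 to 0.875 m from the base axis. Payload 6.4 kg.
Tool frame: the origin (TCP) lies at the very end of the fingers, on their centre line; the grasp point (between the pads) lies 19 mm behind it (grip_point_offset is the distance from the TCP to the grasp point, in m); z points along the fingers, y is the line along which they close (so a half turn about z gives the same grasp; the last joint's range is limited). The gripper opens to 88 mm and grips with 3 to 60 N. Pads are 18 mm wide; open, the fingers measure 123 mm over their backs; the gripper's body (75 mm by 187 mm) begins 45 mm behind the grasp point.
Start: joints at [-77.137, 10.359, 92.074, -0, 77.567, -11.82], TCP at [0.24, -0.522, 0.239] pointing down, gripper open.
Joint ranges: [-171.53, 171.53], [-51.25, 118.39], [17.06, 147.69], [-65.23, 245.23], [0, 150.52], [-178.68, 178.68]. Speed limits (degrees/s): [147.25, 147.25, 172.46, 180, 180, 180].

INTERFACE

Orientations are given as [roll, pitch, yaw] about the fixed x, y, z axes, in that order (R = Rz(yaw) Ry(pitch) Rx(roll)).
In Python, from rig import sense, read_camera, calibration, close_job, look_for, spot_point, grip_point_offset gives the robot as it stands.
- The arm moves only by the tool servo_tool, never from a script. Its argument "motion" is a list that holds one entry, the list of rows, each a list of 7 numbers: the opening in per cent of the stroke, from 0 (shut) to 100 (fully open), then the shift along the tool's x, y, z in m, then the turn, a rotation vector about the tool's x, y, z in rad. A call has 1 to 12 rows; each row shifts and turns the commanded pose from where the row before left it, along the tool's axes as they then stand; what a row does not reach is not made up. A row lasts 1/12 s, in which the tool goes at most 41.7 mm and 7.16 degrees, less where a joint would pass 70% of its speed; a pose out of reach is approached as far as the arm can. A call with a gripper value outside its range is refused whole. The fingers move at their own pace and stop on an object; "newtons" is the grip in N (left out, the last holds). Time passes only in rows, so rows that do not move let the fingers close. It gives the time, the measured TCP pose, the force, the opening and the grip force at its end, in the units of the state.
- sense(): the state, without advancing time (a new reading comes with each control period).
- read_camera(name): name is "scene" or "top" or "wrist"; returns the picture (480x640x3 uint8, red, green, blue); there is no depth.
- calibration(name): a dict with "vertical_fov" (degrees; the focal length in pixels is half the picture's height over the tangent of half this angle, whatever the lens; pixels are square), "cx", "cy" (the principal point, pixels), "D" ([k1, k2, p1, p2, k3] as OpenCV has them; the pictures are not rectified), "world_from_camera" (4x4, takes a point from camera to world coordinates); the wrist camera has in their place "tool_from_camera" (4x4, takes a point from camera to tool coordinates, whose origin is the TCP and whose axes are the flange's). Camera axes: x right, y down, z forward; pixel columns grow to the right and rows downward; lengths in m; the calibration is good to about 2 mm. A picture is of the moment at which its call begins: read the wrist's pose just before it. calibration takes no time and is no camera call.
- close_job(): hands the job in; it is judged then, once.
Trained networks look in the newest picture that a camera, given by its name, has taken for a name from the list of things; names that differ only in an ending like _2 or _b are one class to them, and where a whole thing is asked for, a point or a joint stands for the part that bears it (a point fixed in the world has none). Each returns a list of dicts, best first, with "p" (0 to 1); they miss things now and then, are a little off and sometimes report something else, mostly with a low value. They report only what shows in the picture. A call takes as long as a camera call. They do not tell look-alikes from the thing itself.
- look_for(target, camera): "pixel" ([row, column] in pixels, amid what is visible of it).
- spot_point(target, camera): "pixel" ([row, column] in pixels: a listed point, or the origin of a listed thing).
The state is a dict: "t": time; "joint_pos": joint angles; "joint_velocities": joint speeds; "tau": joint torques, N m; "eef_pos": TCP position; "tcp_rot": TCP orientation; "ft_force": force on the tool from outside, world axes, zero at the start; "torque": the same for the moment, N m; "grip_width": finger opening in m; "finger_force": force on a finger pad.
Only numpy, scipy, OpenCV 4.12 (cv2) and the standard library are available. Lean on these libraries where they do the work, as an engineer would, in place of code of your own. Each camera call takes 0.05 s, during which the arm holds its last target. There are 200 camera calls.

## Working session

There is one attempt and no reset: what is moved stays moved. The work goes in short steps, Python scripts to look and compute and a tool call to move; the robot and the scene stay as the last step left them, time stands still between calls to the robot, and variables do not carry over. Pictures are saved under pics/ and viewed, at most 10 in all, crops included, and the job is handed in when it is done.

Besides the shell and the picture viewer there is one more tool, called as a command line: name --argument value ..., lists and objects as JSON in quotes. servo_tool: Moves the arm, as the interface text tells. Its arguments: {"type":"object","properties":{"motion":{"type":"array","items":{"type":"array","items":{"type":"array","items":{"type":"number"}}}},"newtons":{"type":"number"}},"required":["motion"]}

```bash
mkdir -p pics; cat > h.py <<'E'
import numpy as np, cv2
from rig import *
from scipy.spatial.transform import Rotation as R
def cam(name,s=None):
    c=calibration(name); f=240/np.tan(np.radians(c['vertical_fov']/2))
    K=np.array([[f,0,c['cx']],[0,f,c['cy']],[0,0,1.]])
    if 'world_from_camera' in c: T=np.array(c['world_from_camera'])
    else:
        s=s or sense(); W=np.eye(4); W[:3,:3]=R.from_euler('xyz',s['tcp_rot'],degrees=True).as_matrix(); W[:3,3]=s['eef_pos']
        T=W@np.array(c['tool_from_camera'])
    return K,np.array(c['D'],float),T
def at_z(cm,px,z):
    K,D,T=cm; u=cv2.undistortPoints(np.array([[[px[1],px[0]]]],float),K,D).ravel()
    d=T[:3,:3]@[u[0],u[1],1]; o=T[:3,3]; return o+d*(z-o[2])/d[2]
def tri(obs):
    A=np.zeros((3,3));b=np.zeros(3)
    for cm,px in obs:
        K,D,T=cm; u=cv2.undistortPoints(np.array([[[px[1],px[0]]]],float),K,D).ravel()
        d=T[:3,:3]@[u[0],u[1],1]; d/=np.linalg.norm(d); P=np.eye(3)-np.outer(d,d); A+=P;b+=P@T[:3,3]
    return np.linalg.solve(A,b)
def proj(cm,p):
    K,D,T=cm; w=np.linalg.inv(T); r=cv2.Rodrigues(w[:3,:3])[0]
    q=cv2.projectPoints(np.atleast_2d(np.array(p,float)),r,w[:3,3],K,D)[0].reshape(-1,2); return q[:,::-1]
E
python3 - <<'E'
from h import *
s=sense(); print(s); print(grip_point_offset)
for n in ['scene','top']:
    im=read_camera(n); cv2.imwrite(f'pics/{n}0.png',im[:,:,::-1]); cm=cam(n); print(n,cm[2].round(3).tolist(),cm[0][0,0])
    Z=dict(planter_center=.035,planter_amber=.035,planter=0,tray=0,stand=0,focus=.18,lens=.18,spool_mid=.02,nail_jar_mid=.0375,flux_mid=.0375)
    for k,z in Z.items():
        for d in spot_point(k,n)[:4]:
            if d['p']>.2: print(k,round(d['p'],2),np.round(d['pixel'],1),at_z(cm,d['pixel'],z).round(3))
E
```

```text
{'t': 0.0, 'joint_pos': array([-7.71356556e+01,  1.04009204e+01,  9.21308023e+01,  1.45507050e-03,
        7.75680690e+01, -1.18199143e+01]), 'joint_velocities': array([-0.09322414, -0.00297716, -0.00653775, -0.03798555,  0.00389513,
        0.05893911]), 'tau': array([ 6.70953232e-04, -4.33859646e+01, -3.41850507e+01,  7.02772010e-02,
        3.84713744e-02, -1.11812453e-04]), 'eef_pos': array([ 0.24003397, -0.52191683,  0.2378269 ]), 'tcp_rot': array([-1.79902615e+02, -2.18312354e-02,  2.46839257e+01]), 'ft_force': array([0.64052021, 0.10456411, 0.04102182]), 'torque': array([ 0.001259  , -0.02330305,  0.0611668 ]), 'finger_force': 0.0, 'grip_width': 0.0881326913595951}
0.0187
scene [[-0.124, 0.684, -0.719, 1.376], [0.992, 0.099, -0.077, 0.081], [0.018, -0.723, -0.69, 0.922], [0.0, 0.0, 0.0, 1.0]] 433.62909565191006
planter_center 0.84 [259.9 414.9] [0.483 0.263 0.035]
planter_amber 0.6 [271.8 411.6] [0.531 0.252 0.035]
planter 0.75 [269.4 413.1] [0.488 0.263 0.   ]
planter 0.72 [264.7 423.1] [0.464 0.293 0.   ]
tray 0.61 [258.9 332.1] [ 0.479  0.025 -0.   ]
stand 0.76 [247.  231.6
[... 646 characters left out ...]
 0.26  0.035]
planter_amber 0.59 [245.8 245.8] [0.539 0.234 0.035]
planter 0.86 [261.7 238.1] [0.495 0.26  0.   ]
tray 0.62 [262.5 312.3] [0.498 0.032 0.   ]
tray 0.23 [259.1 236.9] [0.503 0.264 0.   ]
stand 0.61 [270.5 415. ] [ 0.48  -0.285  0.   ]
focus 0.76 [262.7 423.9] [ 0.473 -0.278  0.18 ]
lens 0.95 [208.4 422.3] [ 0.628 -0.277  0.18 ]
spool_mid 0.86 [242.6 175.5] [0.547 0.453 0.02 ]
spool_mid 0.28 [258.7 237.5] [0.501 0.26  0.02 ]
nail_jar_mid 0.66 [194.8 314.3] [0.704 0.03  0.038]
nail_jar_mid 0.21 [261.8 428.3] [ 0.501 -0.319  0.038]
flux_mid 0.6 [242.6 473.9] [ 0.563 -0.46   0.038]
flux_mid 0.5 [273.7 469.4] [ 0.467 -0.443  0.038]
flux_mid 0.49 [313.5 485.7] [ 0.349 -0.487  0.038]
```

View pics/scene0.png

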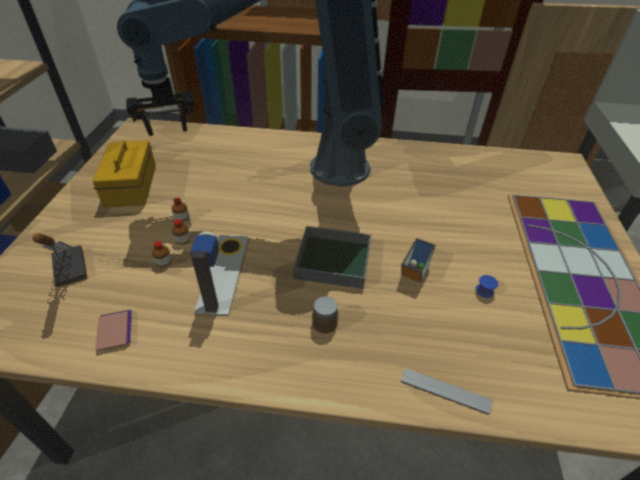

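View pics/top0.png

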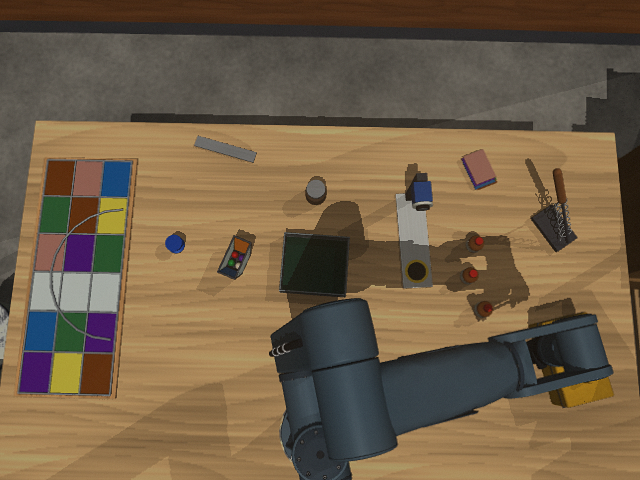

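```bash
cat >> h.py <<'E'
from scipy.linalg import expm, logm
def pose(p,rpy):
    T=np.eye(4); T[:3,:3]=R.from_euler('xyz',rpy,degrees=True).as_matrix(); T[:3,3]=p; return T
def now():
    s=sense(); return pose(s['eef_pos'],s['tcp_rot'])
def rows(A,B,n=None):
    "constant body step per row from A to B; printed [dx dy dz rx ry rz] x n"
    L=np.real(logm(np.linalg.inv(A)@B))
    if n is None:
        w=np.linalg.norm([L[2,1],L[0,2],L[1,0]]); n=int(np.ceil(max(np.degrees(w)/6.5,np.linalg.norm(L[:3,3])/.038,1)))
    S=np.real(expm(L/n)); r=R.from_matrix(S[:3,:3]).as_rotvec()
    v=np.r_[S[:3,3],r].round(4); print('n',n,v.tolist())
    S[:3,:3]=R.from_rotvec(v[3:]).as_matrix(); S[:3,3]=v[:3]; E=A@np.linalg.matrix_power(S,n)
    print(' end',E[:3,3].round(4),R.from_matrix(E[:3,:3]).as_euler('xyz',degrees=True).round(2)); return E
E
python3 - <<'E'
from h import *
a=now(); b=a.copy(); b[2,3]=.30
b=rows(a,b,3); rows(b,pose([.49,.26,.27],[180,0,155]),26)
ob={}
for k,ps in dict(planter_center=[(259.9,414.9),(258.9,236.6)],tray=[(258.9,332.1),(262.5,312.3)],stand=[(247,231.6),(270.5,415)],lens=[(239.6,207.8),(208.4,422.3)],flux=[(251.3,157.3),(242.6,473.9)],nail=[(315.3,325.9),(194.8,314.3)]).items():
    print(k,tri([(cam('scene'),ps[0]),(cam('top'),ps[1])]).round(4))
E
```

```text
n 3 [0.0, -0.0, -0.0204, -0.0, 0.0, 0.0]
 end [ 0.2401 -0.5225  0.2999] [-180.     -0.     24.68]
n 26 [0.0382, 0.0103, 0.0012, 0.0, -0.0, -0.0875]
 end [0.4903 0.2595 0.2687] [180.     0.   155.03]
planter_center [0.4957 0.2592 0.0475]
tray [0.495  0.0288 0.0171]
stand [ 0.4781 -0.2817  0.0066]
lens [ 0.629  -0.2771  0.1782]
flux [ 0.5633 -0.4622  0.0456]
nail [0.7066 0.0309 0.0276]
```

servo_tool --motion '[[[100,0,0,-0.0204,0,0,0],[100,0,0,-0.0204,0,0,0],[100,0,0,-0.0204,0,0,0],[100,0.0382,0.0103,0.0012,0,0,-0.0875],[100,0.0382,0.0103,0.0012,0,0,-0.0875],[100,0.0382,0.0103,0.0012,0,0,-0.0875],[100,0.0382,0.0103,0.0012,0,0,-0.0875],[100,0.0382,0.0103,0.0012,0,0,-0.0875],[100,0.0382,0.0103,0.0012,0,0,-0.0875],[100,0.0382,0.0103,0.0012,0,0,-0.0875],[100,0.0382,0.0103,0.0012,0,0,-0.0875],[100,0.0382,0.0103,0.0012,0,0,-0.0875]]]'

```text
t: 2.1
eef_pos: [0.5432, -0.3496, 0.2888]
tcp_rot: [180.0, 0.0, 70.0]
ft_force: [0.2, 0.1, 1.0]
grip_width: 0.0884
finger_force: 0.0
```

```bash
python3 -c "
from h import *
s=sense();print([s[k].round(3).tolist() for k in('joint_pos','eef_pos','tcp_rot')])"
```

```text
[[-43.268, 17.313, 77.85, 0.001, 84.834, -23.312], [0.543, -0.35, 0.289], [179.997, 0.001, 70.043]]
```

servo_tool --motion '[[[100,0.0382,0.0103,0.0012,0,0,-0.0875],[100,0.0382,0.0103,0.0012,0,0,-0.0875],[100,0.0382,0.0103,0.0012,0,0,-0.0875],[100,0.0382,0.0103,0.0012,0,0,-0.0875],[100,0.0382,0.0103,0.0012,0,0,-0.0875],[100,0.0382,0.0103,0.0012,0,0,-0.0875],[100,0.0382,0.0103,0.0012,0,0,-0.0875],[100,0.0382,0.0103,0.0012,0,0,-0.0875],[100,0.0382,0.0103,0.0012,0,0,-0.0875],[100,0.0382,0.0103,0.0012,0,0,-0.0875],[100,0.0382,0.0103,0.0012,0,0,-0.0875],[100,0.0382,0.0103,0.0012,0,0,-0.0875]]]'

```text
t: 3.1
eef_pos: [0.6023, 0.1004, 0.2746]
tcp_rot: [180.0, 0.0, 130.2]
ft_force: [0.4, 0.6, 0.6]
grip_width: 0.088
finger_force: 0.0
```

servo_tool --motion '[[[100,0.0382,0.0103,0.0012,0,0,-0.0875],[100,0.0382,0.0103,0.0012,0,0,-0.0875],[100,0.0382,0.0103,0.0012,0,0,-0.0875],[100,0.0382,0.0103,0.0012,0,0,-0.0875],[100,0.0382,0.0103,0.0012,0,0,-0.0875],[100,0,0,0,0,0,0],[100,0,0,0,0,0,0]]]'

```text
t: 3.68
eef_pos: [0.489, 0.261, 0.269]
tcp_rot: [180.0, 0.0, 155.2]
ft_force: [0.5, 0.1, -0.3]
grip_width: 0.0881
finger_force: 0.0
```

```bash
python3 - <<'E'
from h import *
s=sense();print([s[k].round(3).tolist() for k in('joint_pos','eef_pos','tcp_rot')])
im=read_camera('wrist'); cv2.imwrite('pics/w1.png',im[:,:,::-1]); cm=cam('wrist',s); print(cm[2].round(3).tolist())
for k,z in dict(planter_center=.035,planter_amber=.035,planter=0,tray=0).items():
    for d in spot_point(k,'wrist')[:2]: print(k,round(d['p'],2),np.round(d['pixel'],1),at_z(cm,d['pixel'],z).round(4))
E
```

```text
[[15.825, 6.287, 93.13, -0.007, 80.561, -49.392], [0.489, 0.261, 0.269], [179.991, 0.021, 155.218]]
[[0.419, 0.864, 0.279, 0.416], [0.908, -0.399, -0.128, 0.294], [0.001, 0.307, -0.952, 0.414], [0.0, 0.0, 0.0, 1.0]]
planter_center 0.63 [213.3 322.8] [0.4977 0.2592 0.035 ]
planter_center 0.24 [269.8 167.5] [0.4815 0.0521 0.035 ]
planter_amber 0.61 [245.3 327.6] [0.5361 0.2479 0.035 ]
planter 0.77 [205.4 324.5] [0.4967 0.2622 0.    ]
tray 0.89 [270.6 164.9] [0.487  0.0258 0.    ]
```

View pics/w1.png

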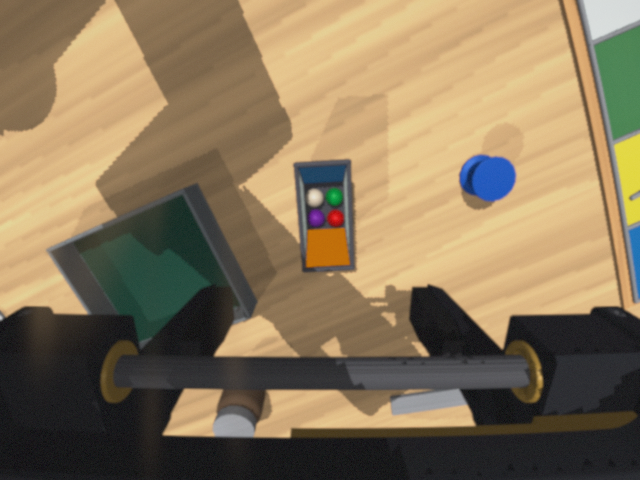

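```bash
python3 - <<'E'
from h import *
cm=cam('wrist')
im=cv2.cvtColor(cv2.imread('pics/w1.png'),cv2.COLOR_BGR2HSV)
P=[at_z(cm,p,.07) for p in [(163,295),(160,351),(269,355),(271,304)]]
P=np.array(P)[:,:2]; c=P.mean(0); d=(P[2]+P[3]-P[0]-P[1])/2; w=(P[0]+P[3]-P[1]-P[2])/2
yaw=np.degrees(np.arctan2(d[1],d[0])); print(c,np.linalg.norm(d),yaw,np.linalg.norm(w),np.degrees(np.arctan2(w[1],w[0])))
S=.489
# grip: 48mm up, tool leaning 12deg toward amber (tool z points toward blue a bit)
for yaw in[yaw]:
    pl=pose([c[0],c[1],0],[0,0,yaw]); t=np.radians(12)
    # tool x = blue rotated; tool y = planter y; tool z=(-sin t,0,-cos t)
    G=np.eye(4); G[:3,2]=[-np.sin(t),0,-np.cos(t)]; G[:3,1]=[0,1,0]; G[:3,0]=np.cross(G[:3,1],G[:3,2]); G[:3,3]=[0,0,.048]; G[:3,3]+=G[:3,2]*.0187
    B=pl@G; np.save('G.npy',G); print(B)
    up=B.copy(); up[:3,3]-=B[:3,2]*.09
    a=now(); e=rows(a,up); rows(e,B,6)
E
```

```text
[0.49905426 0.26091193] 0.1195793084287601 -21.498444578115148 0.05725107976225709 -112.39796358646626
[[-0.91009544  0.36647597 -0.19344676  0.4954368 ]
 [ 0.35846759  0.93042752  0.07619464  0.26233677]
 [ 0.20791169  0.         -0.9781476   0.02970864]
 [ 0.          0.          0.          1.        ]]
n 5 [-0.0067, 0.0013, 0.0298, 0.0013, 0.0419, -0.0126]
 end [0.5129 0.2557 0.1177] [180.   -12.   158.52]
n 6 [0.0, -0.0, 0.015, -0.0, 0.0, 0.0]
 end [0.4955 0.2625 0.0296] [180.   -12.   158.52]
```

servo_tool --motion '[[[100,-0.0067,0.0013,0.0298,0.0013,0.0419,-0.0126],[100,-0.0067,0.0013,0.0298,0.0013,0.0419,-0.0126],[100,-0.0067,0.0013,0.0298,0.0013,0.0419,-0.0126],[100,-0.0067,0.0013,0.0298,0.0013,0.0419,-0.0126],[100,-0.0067,0.0013,0.0298,0.0013,0.0419,-0.0126],[100,0,0,0,0,0,0],[100,0,0,0.015,0,0,0],[100,0,0,0.015,0,0,0],[100,0,0,0.015,0,0,0],[100,0,0,0.015,0,0,0],[100,0,0,0.015,0,0,0],[100,0,0,0.015,0,0,0]]]'

```text
t: 4.93
eef_pos: [0.4959, 0.2634, 0.0308]
tcp_rot: [179.9, -11.8, 158.6]
ft_force: [-0.0, -0.9, 0.3]
grip_width: 0.0881
finger_force: 0.0
```

```bash
python3 - <<'E'
from h import *
s=sense();print([s[k].round(3).tolist() for k in('joint_pos','eef_pos','tcp_rot','ft_force')])
for n in ('wrist','top'):
    im=read_camera(n)
    cv2.imwrite(f'pics/{n}2.png',im[:,:,::-1])
E
```

```text
[[12.112, 29.414, 94.714, 7.205, 65.911, -59.976], [0.496, 0.263, 0.031], [179.922, -11.84, 158.574], [-0.028, -0.85, 0.334]]
```

View pics/wrist2.png

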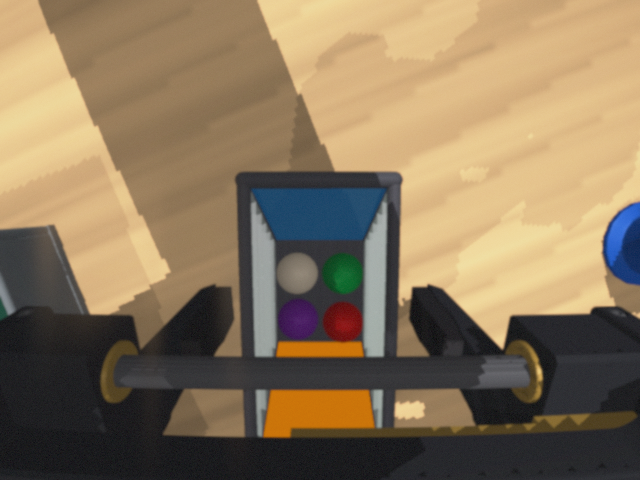

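servo_tool --motion '[[[40,0,0,0,0,0,0],[40,0,0,0,0,0,0],[40,0,0,0,0,0,0],[40,0,0,0,0,0,0],[40,0,0,0,0,0,0],[40,0,0,0,0,0,0],[40,0,0,0,0,0,0],[40,0,0,0,0,0,0],[40,0,0,0,0,0,0],[40,0,0,0,0,0,0]]]' --newtons 35

```text
t: 5.87
eef_pos: [0.4952, 0.2637, 0.0305]
tcp_rot: [180.0, -11.9, 158.7]
ft_force: [0.1, -1.1, 5.1]
grip_width: 0.0578
finger_force: 35.0
```

```bash
cat > fk.py <<'E'
import numpy as np
from scipy.optimize import least_squares
from scipy.spatial.transform import Rotation as R
Q=np.array([[-77.1356,10.4009,92.1308,.0015,77.568,-11.82],[-43.268,17.313,77.85,.001,84.834,-23.312],[15.825,6.287,93.13,-.007,80.561,-49.392],[12.112,29.414,94.714,7.205,65.911,-59.976]])
X=np.array([[.24003,-.52192,.23783],[.543,-.35,.289],[.489,.261,.269],[.496,.263,.031]])
def E(a,x): return R.from_euler(a,x,degrees=True).as_matrix()
def fk(q,k):
    z0,a1,L2,e,L3,Lt,d=k; z=np.array([0,0,1.])
    A=E('z',q[0]); B=A@E('y',q[1]); C=B@E('y',q[2]); W=C@E('z',q[3])@E('y',q[4])
    p=A@[a1,d,z0]+B@[0,0,L2]+C@[e,0,L3]+W@[0,0,Lt]
    return p,W@E('z',q[5]+90)
def fit(Q=Q,X=X):
    f=lambda k:np.r_[np.ravel([fk(q,k)[0]-x for q,x in zip(Q,X)])*1000,(k[1]-0)*5,(k[3]-0)*5]
    return least_squares(f,[.2,0,.4,0,.4,.25,.118])
E
python3 - <<'E'
from fk import *
r=fit(); print(r.x.round(4),r.fun.round(2)); p,M=fk(Q[3],r.x); print(R.from_matrix(M).as_euler('xyz',degrees=True))
E
```

```text
[3.122e-01 1.000e-04 4.384e-01 8.640e-02 5.146e-01 3.095e-01 1.176e-01] [-0.16 -0.01  0.09  0.2   0.25 -0.11  0.09 -0.14  0.05 -0.    0.   -0.03
  0.    0.43]
[179.92200362 -11.84036649 158.5740797 ]
```

```bash
cat > ik.py <<'E'
from fk import *
lo=np.array([-171.53,-51.25,17.06,-65.23,0,-178.68])+3; hi=np.array([171.53,118.39,147.69,245.23,150.52,178.68])-3
k=fit().x
def ik(T,q0):
    best=None
    for s in [q0]+[np.clip(np.array(q0)+d,lo+1,hi-1) for d in ([0,0,0,60,0,0],[0,0,0,120,0,-60],[0,0,0,0,0,90],[0,0,0,60,0,-90],[-20,20,0,30,30,30])]:
        f=lambda q:(lambda p,M:np.r_[(p-T[:3,3])*1000,R.from_matrix(M.T@T[:3,:3]).as_rotvec()*200])(*fk(q,k))
        r=least_squares(f,np.clip(s,lo,hi),bounds=(lo,hi)); 
        if best is None or r.cost<best.cost-1e-3: best=r
        if best.cost<.5: break
    return best.x,best.cost
def planter(c,psi,th):
    "planter origin pose with centre c, amber yaw psi, tipped blue-down by th"
    T=np.eye(4); T[:3,:3]=E('z',psi)@E('y',-th); T[:3,3]=c; T[:3,3]-=T[:3,:3]@[0,0,.035]; return T
E
python3 - <<'E'
from ik import *
G=np.load('G.npy'); q0=[12.,29,94,7,66,-60]
tr=np.array([.49,.028])
for psi in range(-30,180,15):
    a=np.radians(psi); am=np.array([np.cos(a),np.sin(a)])
    out=[]; q=q0
    for th in (0,60,115):
        q,c=ik(planter(np.r_[tr+.015*am,.20 if th else .22],psi,th)@G,q); out.append(round(c,1))
    print(psi,out,q.round(0))
for psi in (0,3):
  print(ik(planter([.478,-.282,.18],psi,0)@G,q0))
E
```

```text
-30 [np.float64(0.0), np.float64(0.0), np.float64(12792.7)] [-12. -29. 145. -62.   3. -25.]
-15 [np.float64(0.0), np.float64(0.0), np.float64(11216.1)] [ -13.  -28.  145.   86.    3. -176.]
0 [np.float64(0.0), np.float64(0.0), np.float64(11359.3)] [ -16.  -29.  145.   83.   11. -176.]
15 [np.float64(0.0), np.float64(0.0), np.float64(12330.9)] [ -29.  -30.  145.   79.   35. -176.]
30 [np.float64(0.0), np.float64(274.3), np.float64(13880.7)] [ -39.  -30.  145.   76.   53. -176.]
45 [np.float64(0.0), np.float64(1254.9), np.float64(16449.5)] [ -45.  -29.  145.   75.   65. -176.]
60 [np.float64(0.0), np.float64(3033.9), np.float64(19755.6)] [ -44.   -5.  129.   69.   80. -176.]
75 [np.float64(0.0), np.float64(5705.4), np.float64(21088.9)] [ -42.   21.  110.   65.  101. -176.]
90 [np.float64(15.9), np.float64(9385.6), np.float64(20510.5)] [ -37.   42.   92.   68.  121. -176.]
105 [np.float64(0.0), np.float64(0.0), np.float64(0.0)] [-34.  52.  89.  56. 130. 122.]
120 [np.float64(0.0), np.float64(0.0), np.float64(0.0)] [-29.  56.  81.  48. 138. 122.]
135 [np.float64(0.0), np.float64(0.0), np.float64(0.0)] [-23.  59.  73.  39. 145. 119.]
150 [np.float64(0.0), np.float64(0.0), np.float64(187.2)] [-19.  59.  70.  26. 148. 111.]
165 [np.float64(0.0), np.float64(0.0), np.float64(758.0)] [-13.  59.  67.   8. 148.  97.]
(array([ -38.80055301,   18.43890821,   90.74127575,   -7.59475028,
         80.30968229, -126.89816734]), np.float64(1.2414097153385758e-26))
(array([ -38.56789648,   18.2566112 ,   90.97856531,   -8.05494153,
         79.89935699, -129.51859949]), np.float64(3.472717592670482e-27))
```

```bash
python3 - <<'E'
from ik import *
G=np.load('G.npy'); tr=np.array([.49,.028])
for psi in range(30,110,15):
    a=np.radians(psi); am=np.array([np.cos(a),np.sin(a)])
    for th in (100,110,118):
      T=planter(np.r_[tr+.015*am,.20],psi,th)@G
      q,c=min((ik(T,s) for s in ([-34,52,89,56,130,150.],[-45,30,100,75,80,165],[-40,20,100,80,80,120])),key=lambda r:r[1])
      q0,c0=ik(planter(np.r_[tr+.015*am,.22],psi,0)@G,[-10,20,95,0,70,120])
      print(psi,th,round(c,1),q.round(0),'| upright',round(c0,1),q0.round(0), 'wrist',(T[:3,3]-.31*T[:3,2]).round(2))
E
```

```text
30 100 0.0 [-52.  21. 140.  97.  86. 109.] | upright 12124.7 [-29.  -5. 116.  22.  68. 176.] wrist [ 0.24 -0.12  0.21]
30 110 0.0 [-51.  34. 137. 100.  96.  99.] | upright 12124.7 [-29.  -5. 116.  22.  68. 176.] wrist [ 0.24 -0.11  0.16]
30 118 0.0 [-49.  43. 133. 102. 105.  94.] | upright 12124.7 [-29.  -5. 116.  22.  68. 176.] wrist [ 0.25 -0.11  0.11]
45 100 0.0 [-52.  24. 131.  83.  91. 114.] | upright 7557.8 [-22.  -2. 110.  13.  72. 176.] wrist [ 0.29 -0.18  0.21]
45 110 0.0 [-52.  35. 129.  86. 100. 107.] | upright 7557.8 [-22.  -2. 110.  13.  72. 176.] wrist [ 0.29 -0.17  0.16]
45 118 0.0 [-50.  43. 126.  89. 107. 102.] | upright 7557.8 [-22.  -2. 110.  13.  72. 176.] wrist [ 0.29 -0.17  0.11]
60 100 0.0 [-49.  29. 121.  72.  98. 118.] | upright 3871.2 [-16.   0. 106.   5.  74. 176.] wrist [ 0.35 -0.22  0.21]
60 110 0.0 [-49.  37. 119.  76. 105. 113.] | upright 3871.2 [-16.   0. 106.   5.  74. 176.] wrist [ 0.35 -0.22  0.16]
60 118 0.0 [-48.  44. 117.  79. 111. 110.] | upright 3871.2 [-16.   0. 106.   5.  74. 176.] wrist [ 0.35 -0.21  0.11]
75 100 0.0 [-45.  34. 111.  64. 105
[... 317 characters left out ...]
]
90 100 0.0 [-40.  39. 101.  56. 113. 123.] | upright 118.0 [ -4.   2. 105.  -9.  73. 176.] wrist [ 0.49 -0.26  0.21]
90 110 0.0 [-40.  45.  99.  60. 119. 121.] | upright 118.0 [ -4.   2. 105.  -9.  73. 176.] wrist [ 0.49 -0.26  0.16]
90 118 0.0 [-39.  50.  98.  64. 124. 120.] | upright 118.0 [ -4.   2. 105.  -9.  73. 176.] wrist [ 0.49 -0.25  0.11]
105 100 0.0 [-35.  43.  91.  49. 121. 122.] | upright 0.0 [ -2.  -0. 107. -12.  70. 167.] wrist [ 0.56 -0.25  0.21]
105 110 0.0 [-35.  49.  90.  53. 127. 122.] | upright 0.0 [ -2.  -0. 107. -12.  70. 167.] wrist [ 0.56 -0.25  0.16]
105 118 0.0 [-34.  53.  89.  57. 132. 122.] | upright 0.0 [ -2.  -0. 107. -12.  70. 167.] wrist [ 0.56 -0.24  0.11]
```

servo_tool --motion '[[[100,0,0,0,0,0,0],[100,0,0,0,0,0,0],[100,0,0,0,0,0,0],[100,0,0,0,0,0,0],[100,0,0,0,0,0,0],[100,0,0,0,0,0,0],[100,0,0,-0.015,0,0,0],[100,0,0,-0.025,0,0,0],[100,0,0,-0.03,0,0,0],[100,0,0,-0.03,0,0,0],[100,0,0,0,0,0,0.1208],[100,0,0,0,0,0,0.1208]]]'

```text
t: 6.87
eef_pos: [0.5158, 0.2563, 0.13]
tcp_rot: [-177.3, -11.4, 144.2]
ft_force: [-0.3, -0.8, 0.4]
grip_width: 0.088
finger_force: 0.0
```

servo_tool --motion '[[[100,0,0,0,0,0,0.1208],[100,0,0,0,0,0,0.1208],[100,0,0,0,0,0,0.1208],[100,0,0,0,0,0,0.1208],[100,0,0,0,0,0,0.1208],[100,0,0,0,0,0,0.1208],[100,0,0,0,0,0,0.1208],[100,0,0,0,0,0,0.1208],[100,0,0,0,0,0,0.1208],[100,0,0,0,0,0,0.1208],[100,0,0,0,0,0,0.1208],[100,0,0,0,0,0,0.1208]]]'

```text
t: 7.87
eef_pos: [0.5137, 0.2561, 0.1273]
tcp_rot: [-168.1, 1.5, 61.6]
ft_force: [-0.2, -0.5, -0.7]
grip_width: 0.0884
finger_force: 0.0
```

servo_tool --motion '[[[100,0,0,0,0,0,0.1208],[100,0,0,0,0,0,0.1208],[100,0,0,0,0,0,0.1208],[100,0,0,0,0,0,0.1208],[100,0,0,0,0,0,0.1208],[100,0,0,0,0,0,0.1208],[100,0,0,0,0,0,0.1208],[100,0,0,0,0,0,0.1208],[100,0,0,0,0,0,0.1208],[100,0,0,0,0,0,0.1208],[100,0,0,0,0,0,0.1208],[100,0,0,0,0,0,0.1208]]]'

```text
t: 8.87
eef_pos: [0.5137, 0.2561, 0.1274]
tcp_rot: [179.9, 12.0, -21.6]
ft_force: [0.7, -1.2, 0.2]
grip_width: 0.0883
finger_force: 0.0
```

servo_tool --motion '[[[100,0,0,0,0,0,0],[100,0,0,0,0,0,0]]]'

```text
t: 9.03
eef_pos: [0.5137, 0.2561, 0.1274]
tcp_rot: [-179.9, 12.0, -21.1]
ft_force: [-0.5, 0.1, 0.4]
grip_width: 0.088
finger_force: 0.0
```

```bash
python3 - <<'E'
from h import *
s=sense();print([s[k].round(3).tolist() for k in('joint_pos','eef_pos','tcp_rot','ft_force')])
im=read_camera('wrist'); cv2.imwrite('pics/w3.png',im[:,:,::-1])
cm=cam('wrist',s)
c=np.array([.499,.261]); y=np.radians(-21.8); x=np.array([np.cos(y),np.sin(y)]); v=np.array([-x[1],x[0]])
print([proj(cm,np.r_[c+a*.058*x+b*.029*v,.07]).round(0).tolist() for a,b in((1,1),(1,-1),(-1,1),(-1,-1))])
E
```

```text
[[11.079, 22.993, 90.665, 6.592, 76.613, 120.069], [0.514, 0.256, 0.127], [-179.944, 12.018, -21.088], [-0.511, 0.079, 0.368]]
[[[181.0, 273.0]], [[182.0, 374.0]], [[328.0, 283.0]], [[329.0, 360.0]]]
```

View pics/w3.png

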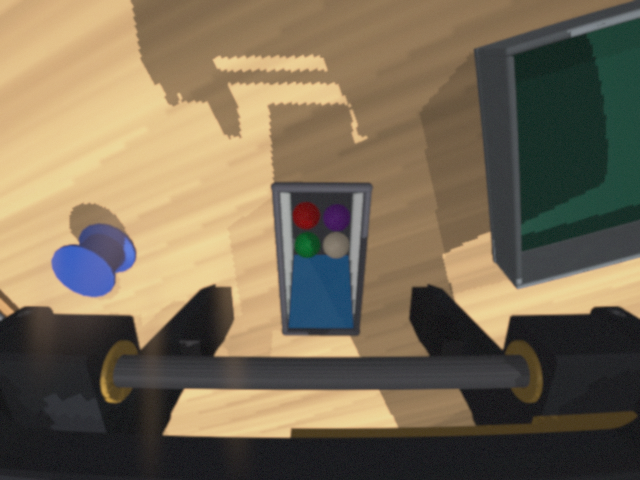

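servo_tool --motion '[[[100,0,0,0.02,0,0,0],[100,0,0,0.02,0,0,0],[100,0,0,0.02,0,0,0],[100,0,0,0.015,0,0,0],[100,0,0,0.015,0,0,0],[100,0,0,0.01,0,0,0],[100,0,0,0,0,0,0],[40,0,0,0,0,0,0],[40,0,0,0,0,0,0],[40,0,0,0,0,0,0],[40,0,0,0,0,0,0],[40,0,0,0,0,0,0]]]' --newtons 40

```text
t: 10.08
eef_pos: [0.4951, 0.2637, 0.0304]
tcp_rot: [-179.9, 11.9, -21.3]
ft_force: [0.9, 2.0, 3.1]
grip_width: 0.0575
finger_force: 40.0
```

servo_tool --motion '[[[40,0,0,0,0,0,0],[40,0,0,0,0,0,0],[40,0,0,0,0,0,0],[40,0,0,0,0,0,0]]]'

```text
t: 10.42
eef_pos: [0.4951, 0.2638, 0.0304]
tcp_rot: [-179.9, 11.9, -21.3]
ft_force: [0.2, -1.0, 5.1]
grip_width: 0.0576
finger_force: 40.0
```

```bash
cat >> ik.py <<'E'
from h import rows, now, pose
def chain(A,targets,q,ns=None):
    for i,B in enumerate(targets):
        Bn=B; A0=A; A=rows(A,B,ns and ns[i])
        w=np.linalg.inv(A0)@A
        from scipy.linalg import logm,expm
        L=np.real(logm(w)); cs=[]
        for f in np.linspace(.25,1,4):
            q,c=ik(A0@np.real(expm(L*f)),q); cs.append(round(float(c),2))
        print('  ik',cs,q.round(0))
    return A,q
E
python3 - <<'E'
from ik import *
from h import *
a=now(); s=sense(); print(s['joint_pos'].round(1),s['finger_force'],s['grip_width'])
# actual planter->tool: planter flat on the table at yaw from gripper
t=R.from_matrix(a[:3,:3]); y=a[:3,1]; yaw=np.degrees(np.arctan2(y[0],-y[1])) ; yaw=(np.degrees(np.arctan2(-y[1],-y[0]))-90)
print('yaw',yaw)
g=a[:3,3]-.0187*a[:3,2]
ax=np.array([np.cos(np.radians(yaw)),np.sin(np.radians(yaw))])
c=np.array([.499,.261]); off=np.dot(c-g[:2],ax); pc=g[:2]+off*ax; print('grip',g,'along offset',off,'planter',pc)
pl=pose([pc[0],pc[1],0],[0,0,yaw]); G=np.linalg.inv(pl)@a; np.save('G2.npy',G); print(G.round(4))
tr=np.array([.49,.028])
def P(psi,th,z,o=.015):
    r=np.radians(psi); return planter(np.r_[tr+o*np.array([np.cos(r),np.sin(r)]),z],psi,th)@G
up=a.copy(); up[2,3]+=.19
chain(a,[up,P(60,0,.225),P(60,70,.225),P(60,100,.20),P(60,118,.20)],s['joint_pos'])
E
```

```text
[ 12.2  29.5  94.7   7.2  66.  119.9] 39.99784948769957 0.057589382330154704
yaw -21.305489700415364
grip [0.49874155 0.26237524 0.04867939] along offset 0.0007404716598369379 planter [0.49943141 0.2621062 ]
[[ 9.784e-01 -0.000e+00 -2.070e-01 -4.600e-03]
 [ 2.000e-04 -1.000e+00  1.100e-03  0.000e+00]
 [-2.070e-01 -1.100e-03 -9.784e-01  3.040e-02]
 [ 0.000e+00  0.000e+00  0.000e+00  1.000e+00]]
n 5 [-0.0079, -0.0, -0.0372, 0.0, -0.0, -0.0]
 end [0.4949 0.2637 0.2205] [-179.93   11.94  -21.29]
  ik [0.0, 0.0, 0.0, 0.0] [ 12.  15.  89.   7.  86. 122.]
n 13 [-0.0052, 0.0182, 0.0011, -0.0226, -0.0001, -0.1068]
 end [0.4947 0.0372 0.2203] [-179.95   11.94   60.02]
  ik [0.0, 0.0, 0.0, 0.0] [ -3.   7.  99. -11.  80.  30.]
n 11 [0.0006, 0.0, 0.0004, -0.0, 0.1111, -0.0001]
 end [0.4983 0.0435 0.2185] [-179.95  -58.09   60.02]
  ik [0.0, 0.0, 0.0, 0.0] [-43.   3. 122.  57.  82. -37.]
n 5 [-0.004, 0.0001, 0.0021, -0.0, 0.1046, -0.0001]
 end [0.5002 0.0459 0.1964] [179.99 -88.05  60.07]
  ik [0.0, 0.0, 0.0, 0.0] [-49.  29. 121.  72.  98. -62.]
n 3 [0.0006, 0.0, 0.0003, -0.0, 0.1047, -0.0002]
 end [0.5006 0.0465 0.1982] [ 1.2000e-01 -7.3950e+01 -1.2005e+02]
  ik [0.0, 0.0, 0.0, 0.0] [-48.  44. 117.  79. 111. -70.]
```

```bash
python3 - <<'E'
from ik import *
from h import *
a=now(); s=sense(); G=np.load('G2.npy')
tr=np.array([.49,.028])
def P(psi,th,z,o=.045):
    r=np.radians(psi); return planter(np.r_[tr+o*np.array([np.cos(r),np.sin(r)]),z],psi,th)@G
up=a.copy(); up[2,3]+=.17
chain(a,[up,P(60,0,.205),P(60,58,.19),P(60,100,.17),P(60,110,.175)],s['joint_pos'],[5,13,10,14,4])
E
```

```text
n 5 [-0.007, -0.0, -0.0333, 0.0, -0.0, -0.0]
 end [0.4953 0.2635 0.2005] [-179.93   11.94  -21.29]
  ik [0.0, 0.0, 0.0, 0.0] [ 12.  16.  90.   7.  83. 122.]
n 13 [-0.0034, 0.0165, 0.0007, -0.0226, -0.0001, -0.1068]
 end [0.5105 0.0628 0.2005] [-179.95   11.94   60.02]
  ik [0.0, 0.0, 0.0, 0.0] [  0.  10.  97. -11.  78.  33.]
n 10 [0.0002, -0.0, 0.0019, -0.0, 0.1012, -0.0001]
 end [0.5137 0.0682 0.1834] [-179.95  -46.05   60.02]
  ik [0.0, 0.0, 0.0, 0.0] [-33.   3. 120.  50.  70. -27.]
n 14 [-0.001, -0.0, 0.0008, -0.0, 0.0524, -0.0001]
 end [0.5158 0.072  0.1664] [178.86 -88.08  61.23]
  ik [0.0, 0.0, 0.0, 0.0] [-45.  34. 120.  75.  95. -65.]
n 4 [0.0015, -0.0001, 0.0, -0.0001, 0.0435, 0.0001]
 end [0.5154 0.072  0.1724] [ 1.0000e-01 -8.1950e+01 -1.2003e+02]
  ik [0.0, 0.0, 0.0, 0.0] [-45.  42. 118.  79. 103. -69.]
```

servo_tool --motion '[[[40,-0.007,0,-0.0333,0,0,0],[40,-0.007,0,-0.0333,0,0,0],[40,-0.007,0,-0.0333,0,0,0],[40,-0.007,0,-0.0333,0,0,0],[40,-0.007,0,-0.0333,0,0,0],[40,-0.0034,0.0165,0.0007,-0.0226,-0.0001,-0.1068],[40,-0.0034,0.0165,0.0007,-0.0226,-0.0001,-0.1068],[40,-0.0034,0.0165,0.0007,-0.0226,-0.0001,-0.1068],[40,-0.0034,0.0165,0.0007,-0.0226,-0.0001,-0.1068],[40,-0.0034,0.0165,0.0007,-0.0226,-0.0001,-0.1068],[40,-0.0034,0.0165,0.0007,-0.0226,-0.0001,-0.1068],[40,-0.0034,0.0165,0.0007,-0.0226,-0.0001,-0.1068]]]'

```text
t: 11.42
eef_pos: [0.4649, 0.1511, 0.1987]
tcp_rot: [-179.9, 12.2, 22.8]
ft_force: [-1.4, -0.0, -4.9]
grip_width: 0.058
finger_force: 40.0
```

servo_tool --motion '[[[40,-0.0034,0.0165,0.0007,-0.0226,-0.0001,-0.1068],[40,-0.0034,0.0165,0.0007,-0.0226,-0.0001,-0.1068],[40,-0.0034,0.0165,0.0007,-0.0226,-0.0001,-0.1068],[40,-0.0034,0.0165,0.0007,-0.0226,-0.0001,-0.1068],[40,-0.0034,0.0165,0.0007,-0.0226,-0.0001,-0.1068],[40,-0.0034,0.0165,0.0007,-0.0226,-0.0001,-0.1068],[40,0,0,0,0,0,0],[40,0,0,0,0,0,0],[40,0,0,0,0,0,0]]]'

```text
t: 12.17
eef_pos: [0.5091, 0.0632, 0.1991]
tcp_rot: [-179.8, 12.0, 59.9]
ft_force: [-0.6, -0.3, -3.5]
grip_width: 0.0576
finger_force: 40.0
```

```bash
python3 - <<'E'
from ik import *
from h import *
s=sense(); print([s[k].round(3).tolist() for k in('joint_pos','eef_pos','tcp_rot','ft_force')])
im=read_camera('wrist'); cm=cam('wrist',s); t=read_camera('scene')
cv2.imwrite('pics/c4.png',np.hstack([im[100:480,160:480],t[150:340,220:460].repeat(2,0).repeat(2,1)])[:,:,::-1])
T=now()@np.linalg.inv(np.load('G2.npy'))
print([proj(cm,(T@[x,y,.07,1])[:3]).round(0).tolist() for x,y in((.058,.029),(.058,-.029),(-.058,.029),(-.058,-.029))])
for n,c in (('wrist',cm),('scene',cam('scene'))):
  for k in('tray',): print(n,[(at_z(c,d['pixel'],0).round(4),round(d['p'],2)) for d in spot_point(k,n)[:2]])
E
```

```text
[[0.095, 10.529, 97.499, -10.472, 78.468, 32.9], [0.509, 0.063, 0.199], [-179.78, 12.021, 59.901], [-0.649, -0.302, -3.534]]
[[[229.0, 224.0]], [[229.0, 422.0]], [[445.0, 262.0]], [[445.0, 383.0]]]
wrist [(array([0.4869, 0.0266, 0.    ]), 0.95)]
scene [(array([0.4781, 0.0338, 0.    ]), 0.59)]
```

View pics/c4.png

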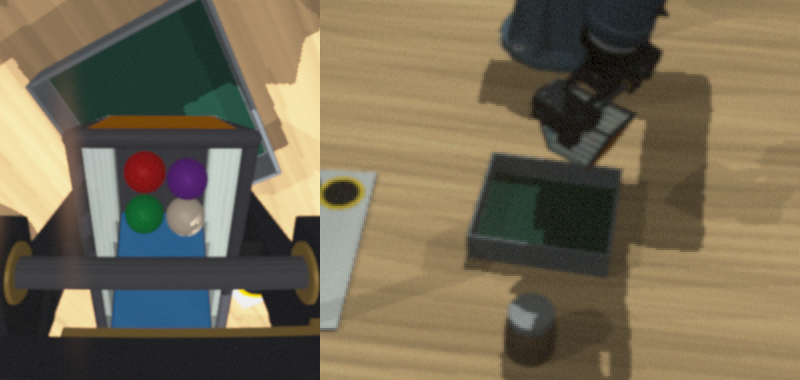

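servo_tool --motion '[[[40,0.0002,0,0.0019,0,0.1012,-0.0001],[40,0.0002,0,0.0019,0,0.1012,-0.0001],[40,0.0002,0,0.0019,0,0.1012,-0.0001],[40,0.0002,0,0.0019,0,0.1012,-0.0001],[40,0.0002,0,0.0019,0,0.1012,-0.0001],[40,0.0002,0,0.0019,0,0.1012,-0.0001],[40,0.0002,0,0.0019,0,0.1012,-0.0001],[40,0.0002,0,0.0019,0,0.1012,-0.0001],[40,0.0002,0,0.0019,0,0.1012,-0.0001],[40,0.0002,0,0.0019,0,0.1012,-0.0001]]]'

```text
t: 13.2
eef_pos: [0.5135, 0.0678, 0.1835]
tcp_rot: [179.9, -46.2, 60.1]
ft_force: [-0.6, 0.6, -4.4]
grip_width: 0.0574
finger_force: 40.0
```

servo_tool --motion '[[[40,-0.001,0,0.0008,0,0.0524,0],[40,-0.001,0,0.0008,0,0.0524,0],[40,-0.001,0,0.0008,0,0.0524,0],[40,-0.001,0,0.0008,0,0.0524,0],[40,-0.001,0,0.0008,0,0.0524,0],[40,-0.001,0,0.0008,0,0.0524,0],[40,-0.001,0,0.0008,0,0.0524,0],[40,-0.001,0,0.0008,0,0.0524,0],[40,-0.001,0,0.0008,0,0.0524,0],[40,-0.001,0,0.0008,0,0.0524,0],[40,-0.001,0,0.0008,0,0.0524,0],[40,-0.001,0,0.0008,0,0.0524,0]]]'

```text
t: 14.2
eef_pos: [0.515, 0.0704, 0.1676]
tcp_rot: [-179.8, -82.0, 59.9]
ft_force: [-0.8, -0.2, -3.2]
grip_width: 0.0577
finger_force: 40.0
```

servo_tool --motion '[[[40,-0.001,0,0.0008,0,0.0524,0],[40,-0.001,0,0.0008,0,0.0524,0],[40,0.0015,0,0,0,0.0435,0],[40,0.0015,0,0,0,0.0435,0],[40,0.0015,0,0,0,0.0435,0],[40,0.0015,0,0,0,0.0435,0],[40,0,0,0,0,0,0],[40,0,0,0,0,0,0],[40,0,0,0,0,0,0],[40,0,0,0,0,0,0],[40,0,0,0,0,0,0],[40,0,0,0,0,0,0]]]'

```text
t: 15.2
eef_pos: [0.5153, 0.0717, 0.172]
tcp_rot: [-0.2, -82.1, -119.7]
ft_force: [0.1, 0.4, -3.1]
grip_width: 0.0579
finger_force: 40.0
```

```bash
python3 - <<'E'
from h import *
s=sense(); print([s[k].round(3).tolist() for k in('t','joint_pos','eef_pos','tcp_rot','ft_force','grip_width') if not np.isscalar(s[k])])
t=read_camera('scene'); p=read_camera('top')
cv2.imwrite('pics/c5.png',cv2.hconcat([cv2.resize(t[160:340,220:420],(400,360)),cv2.resize(p[180:360,240:440],(400,360))])[:,:,::-1])
for n in('scene','top'):
  for i in range(4): print(n,i,[(at_z(cam(n),d['pixel'],.016).round(3),round(d['p'],2)) for d in spot_point(f'nugget{i}_center',n)[:2]])
E
```

```text
[[-45.09, 41.736, 117.549, 78.572, 102.761, -69.479], [0.515, 0.072, 0.172], [-0.208, -82.053, -119.727], [0.072, 0.368, -3.141]]
scene 0 []
scene 1 []
scene 2 [(array([ 0.464, -0.04 ,  0.016]), 0.36)]
scene 3 [(array([ 0.449, -0.061,  0.016]), 0.4)]
top 0 []
top 1 []
top 2 []
top 3 []
```

View pics/c5.png

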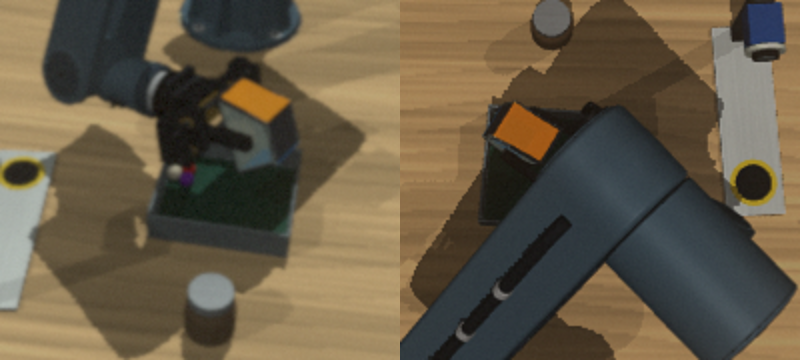

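```bash
python3 - <<'E'
from ik import *
from h import *
a=now(); s=sense(); G=np.load('G2.npy')
tr=np.array([.49,.028])
def P(psi,th,z,o=.045):
    r=np.radians(psi); return planter(np.r_[tr+o*np.array([np.cos(r),np.sin(r)]),z],psi,th)@G
chain(a,[P(60,0,.225)],s['joint_pos'],[18])
E
```

```text
n 18 [0.0018, -0.0, -0.0027, -0.0001, -0.1066, 0.0]
 end [0.5099 0.0624 0.2204] [-179.97   11.95   60.01]
  ik [0.0, 0.0, 0.0, 0.0] [  0.   9.  96. -10.  81.  32.]
```

servo_tool --motion '[[[40,0.0018,0,-0.0027,-0.0001,-0.1066,0],[40,0.0018,0,-0.0027,-0.0001,-0.1066,0],[40,0.0018,0,-0.0027,-0.0001,-0.1066,0],[40,0.0018,0,-0.0027,-0.0001,-0.1066,0],[40,0.0018,0,-0.0027,-0.0001,-0.1066,0],[40,0.0018,0,-0.0027,-0.0001,-0.1066,0],[40,0.0018,0,-0.0027,-0.0001,-0.1066,0],[40,0.0018,0,-0.0027,-0.0001,-0.1066,0],[40,0.0018,0,-0.0027,-0.0001,-0.1066,0],[40,0.0018,0,-0.0027,-0.0001,-0.1066,0],[40,0.0018,0,-0.0027,-0.0001,-0.1066,0],[40,0.0018,0,-0.0027,-0.0001,-0.1066,0]]]'

```text
t: 16.7
eef_pos: [0.5053, 0.0556, 0.2036]
tcp_rot: [-180.0, -24.4, 60.0]
ft_force: [-0.4, 0.8, -3.9]
grip_width: 0.0577
finger_force: 40.0
```

servo_tool --motion '[[[40,0.0018,0,-0.0027,-0.0001,-0.1066,0],[40,0.0018,0,-0.0027,-0.0001,-0.1066,0],[40,0.0018,0,-0.0027,-0.0001,-0.1066,0],[40,0.0018,0,-0.0027,-0.0001,-0.1066,0],[40,0.0018,0,-0.0027,-0.0001,-0.1066,0],[40,0.0018,0,-0.0027,-0.0001,-0.1066,0],[40,0,0,0,0,0,0],[40,0,0,0,0,0,0],[40,0,0,0,0,0,0]]]'

```text
t: 17.45
eef_pos: [0.5089, 0.0626, 0.2194]
tcp_rot: [-179.8, 11.9, 60.1]
ft_force: [-0.4, -0.4, -3.7]
grip_width: 0.0577
finger_force: 40.0
```

```bash
python3 - <<'E'
from h import *
s=sense(); im=read_camera('wrist'); cm=cam('wrist',s)
t=read_camera('scene'); p=read_camera('top'); T=now()@np.linalg.inv(np.load('G2.npy'))
print([proj(cm,(T@[x,y,.07,1])[:3]).round(0).tolist() for x,y in((.058,.029),(.058,-.029))], s['joint_pos'].round(1))
l=im[90:480,150:490]; r=np.vstack([cv2.resize(t[200:300,270:400],(260,195)),cv2.resize(p[215:310,270:400],(260,195))])
cv2.imwrite('pics/c6.png',np.hstack([l,r])[:,:,::-1])
for n in('scene','top'):
  for i in range(4): print(n,i,[(at_z(cam(n),d['pixel'],.016).round(3),round(d['p'],2)) for d in spot_point(f'nugget{i}_center',n)[:2]])
E
```

```text
[[[232.0, 227.0]], [[233.0, 425.0]]] [ -0.    9.2  96.6 -10.3  80.6  32.2]
scene 0 []
scene 1 [(array([ 0.412, -0.045,  0.016]), 0.6)]
scene 2 [(array([ 0.465, -0.031,  0.016]), 0.53)]
scene 3 [(array([ 0.469, -0.036,  0.016]), 0.66), (array([ 0.449, -0.054,  0.016]), 0.37)]
top 0 [(array([ 0.445, -0.027,  0.016]), 0.63), (array([ 0.456, -0.055,  0.016]), 0.55)]
top 1 [(array([ 0.436, -0.034,  0.016]), 0.67), (array([ 0.421, -0.056,  0.016]), 0.39)]
top 2 [(array([ 0.463, -0.036,  0.016]), 0.41)]
top 3 [(array([ 0.449, -0.053,  0.016]), 0.55)]
```

View pics/c6.png

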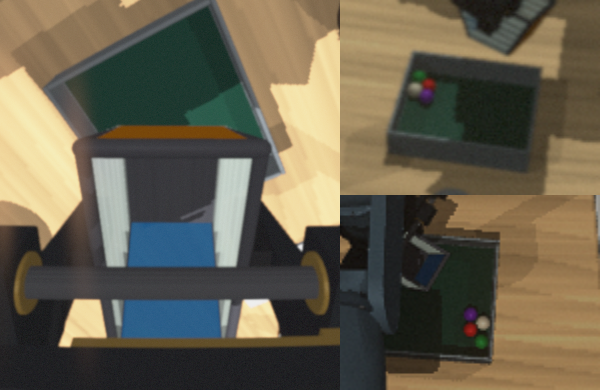

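```bash
python3 - <<'E'
from ik import *
from h import *
a=now(); s=sense(); G=np.load('G2.npy')
chain(a,[planter([.36,-.28,.235],1.5,0)@G],s['joint_pos'])
E
```

```text
n 11 [-0.0297, 0.0191, 0.0053, 0.0193, 0.0001, 0.0908]
 end [ 0.3554 -0.2805  0.2308] [-179.9    11.93    1.49]
  ik [0.0, 0.0, 0.0, 0.0] [-47.   2. 103.  -9.  83.  43.]
```

servo_tool --motion '[[[40,-0.0297,0.0191,0.0053,0.0193,0.0001,0.0908],[40,-0.0297,0.0191,0.0053,0.0193,0.0001,0.0908],[40,-0.0297,0.0191,0.0053,0.0193,0.0001,0.0908],[40,-0.0297,0.0191,0.0053,0.0193,0.0001,0.0908],[40,-0.0297,0.0191,0.0053,0.0193,0.0001,0.0908],[40,-0.0297,0.0191,0.0053,0.0193,0.0001,0.0908],[40,-0.0297,0.0191,0.0053,0.0193,0.0001,0.0908],[40,-0.0297,0.0191,0.0053,0.0193,0.0001,0.0908],[40,-0.0297,0.0191,0.0053,0.0193,0.0001,0.0908],[40,-0.0297,0.0191,0.0053,0.0193,0.0001,0.0908],[40,-0.0297,0.0191,0.0053,0.0193,0.0001,0.0908],[40,0,0,0,0,0,0]]]'

```text
t: 19.0
eef_pos: [0.3518, -0.2844, 0.2311]
tcp_rot: [180.0, 12.0, 0.9]
ft_force: [1.6, 0.1, -3.8]
grip_width: 0.0578
finger_force: 40.0
```

servo_tool --motion '[[[40,0,0,0,0,0,0],[40,0,0,0,0,0,0]]]'

```text
t: 19.17
eef_pos: [0.3558, -0.2803, 0.2308]
tcp_rot: [-179.9, 11.9, 1.5]
ft_force: [0.3, 0.1, -3.3]
grip_width: 0.058
finger_force: 40.0
```

```bash
python3 - <<'E'
from h import *
s=sense(); print(s['eef_pos'].round(4),s['tcp_rot'].round(2)); im=read_camera('wrist'); cm=cam('wrist',s); cv2.imwrite('pics/w7.png',im[:,:,::-1])
for k,z in dict(stand=.006,focus=.18,lens=.18,planter_amber=0).items():
    print(k,[(np.round(d['pixel'],1),at_z(cm,d['pixel'],z).round(4),round(d['p'],2)) for d in spot_point(k,'wrist')[:2]])
E
```

```text
[ 0.3558 -0.2803  0.2308] [-179.9    11.9     1.52]
stand [(array([ 43.4, 332.7]), array([ 0.4733, -0.2873,  0.006 ]), 0.68), (array([69., 89.]), array([ 0.4498, -0.051 ,  0.006 ]), 0.54)]
focus [(array([ 27. , 346.1]), array([ 0.4751, -0.2884,  0.18  ]), 0.81)]
lens []
planter_amber [(array([224.3, 320.2]), array([ 0.2827, -0.2805,  0.    ]), 0.83)]
```

View pics/w7.png

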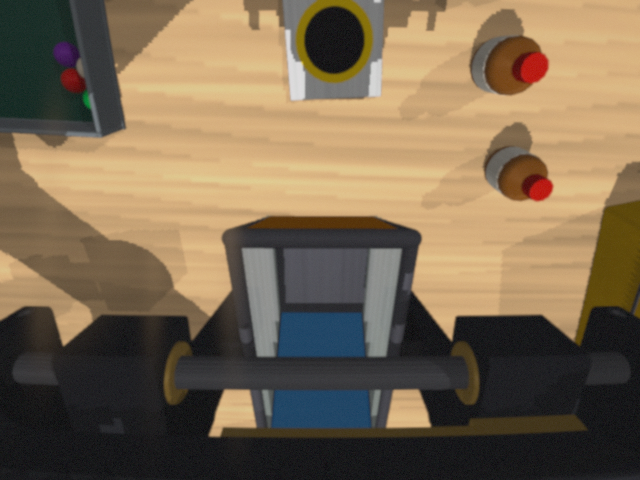

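```bash
python3 - <<'E'
from h import *
def plane(cm,mask,z):
    r,c=np.nonzero(mask); K,D,T=cm
    u=cv2.undistortPoints(np.stack([c,r],1).astype(float)[:,None],K,D)[:,0]; d=np.c_[u,np.ones(len(u))]@T[:3,:3].T; o=T[:3,3]
    return (o+d*((z-o[2])/d[:,2])[:,None])[:,:2]
ims={'wrist':cv2.imread('pics/w7.png'),'top':read_camera('top')[:,:,::-1],'scene':read_camera('scene')[:,:,::-1]}
for n,im in ims.items():
    cm=cam(n); h=cv2.cvtColor(np.ascontiguousarray(im),cv2.COLOR_BGR2HSV)
    m=cv2.inRange(h,(20,150,60),(35,255,255)); p=plane(cm,m,.006); k=np.hypot(*(p-[.476,-.284]).T)<.055; p=p[k]
    if len(p)>20:
        A=np.c_[2*p,np.ones(len(p))]; s=np.linalg.lstsq(A,(p**2).sum(1),rcond=None)[0]; print(n,len(p),'circle',s[:2].round(4),'r',np.sqrt(s[2]+s[0]**2+s[1]**2).round(4),'bbox mid',((p.max(0)+p.min(0))/2).round(4),(p.max(0)-p.min(0)).round(4))
    w=cv2.inRange(h,(0,0,100),(180,45,255)); p=plane(cm,w,.006); k=(abs(p[:,0]-.55)<.09)&(abs(p[:,1]+.28)<.075); p=p[k]
    if len(p)>50:
        xs=np.arange(.52,.62,.005); e=[(x,*np.percentile(q,[1,99])) for x in xs for q in [p[abs(p[:,0]-x)<.003][:,1]] if len(q)>4]
        e=np.array(e)
        if len(e)>4:
            for j in(1,2): f=np.polyfit(e[:,0],e[:,j],1); print(n,'edge slope deg',np.degrees(np.arctan(f[0])).round(2),'y at .55',np.polyval(f,.55).round(4))
# wrist plate near corners & side edges
cm=cam('wrist'); g=ims['wrist']
for px in [(101,291),(97,381),(2,284),(2,383)]: print(px,at_z(cm,px,.006).round(4))
T=now()@np.linalg.inv(np.load('G2.npy')); print('planter centre',(T@[0,0,.035,1])[:3].round(4))
for x,y,z in((.058,.029,.07),(.058,-.029,.07),(.052,.025,.07),(.052,-.025,.07),(-.0265,.025,.004),(-.0265,-.025,.004)): print((x,y,z),proj(cm,(T@[x,y,z,1])[:3]).round(0).tolist())
E
```

```text
wrist 2016 circle [ 0.4756 -0.2875] r 0.0312 bbox mid [ 0.4744 -0.2876] [0.0676 0.0699]
scene 84 circle [ 0.4742 -0.2852] r 0.0297 bbox mid [ 0.4737 -0.2843] [0.0628 0.063 ]
(101, 291) [ 0.4221 -0.2474  0.006 ]
(97, 381) [ 0.4285 -0.3362  0.006 ]
(2, 284) [ 0.505  -0.2422  0.006 ]
(2, 383) [ 0.5077 -0.3295  0.006 ]
planter centre [ 0.3608 -0.2796  0.2353]
(0.058, 0.029, 0.07) [[228.0, 223.0]]
(0.058, -0.029, 0.07) [[228.0, 420.0]]
(0.052, 0.025, 0.07) [[246.0, 239.0]]
(0.052, -0.025, 0.07) [[246.0, 404.0]]
(-0.0265, 0.025, 0.004) [[303.0, 279.0]]
(-0.0265, -0.025, 0.004) [[303.0, 363.0]]
```

```bash
python3 - <<'E'
from ik import *
from h import *
a=now(); s=sense(); D=np.eye(4); D[0,3]=-.001; G=np.linalg.inv(D)@np.load('G2.npy'); np.save('G3.npy',G)
chain(a,[planter([.4755,-.287,.22],4.1,0)@G,planter([.4755,-.287,.18],4.1,0)@G],s['joint_pos'],[7,5])
E
```

```text
n 7 [0.0166, 0.0019, -0.0013, -0.0014, -0.0, -0.0061]
 end [ 0.4722 -0.2875  0.2155] [-179.95   11.94    4.13]
  ik [0.0, 0.0, 0.0, 0.0] [-39.  16.  89.  -8.  84.  48.]
n 5 [0.0016, -0.0001, 0.0079, 0.0001, -0.0, 0.0001]
 end [ 0.4718 -0.287   0.1752] [-179.92   11.94    4.1 ]
  ik [0.0, 0.0, 0.0, 0.0] [-39.  18.  91.  -8.  80.  49.]
```

servo_tool --motion '[[[40,0.0166,0.0019,-0.0013,-0.0014,0,-0.0061],[40,0.0166,0.0019,-0.0013,-0.0014,0,-0.0061],[40,0.0166,0.0019,-0.0013,-0.0014,0,-0.0061],[40,0.0166,0.0019,-0.0013,-0.0014,0,-0.0061],[40,0.0166,0.0019,-0.0013,-0.0014,0,-0.0061],[40,0.0166,0.0019,-0.0013,-0.0014,0,-0.0061],[40,0.0166,0.0019,-0.0013,-0.0014,0,-0.0061],[40,0.0016,0,0.0079,0,0,0],[40,0.0016,0,0.0079,0,0,0],[40,0.0016,0,0.0079,0,0,0],[40,0.0016,0,0.0079,0,0,0],[40,0.0016,0,0.0079,0,0,0]]]'

```text
t: 20.52
eef_pos: [0.4705, -0.2882, 0.1742]
tcp_rot: [-179.9, 12.0, 4.0]
ft_force: [-0.0, 0.0, -3.1]
grip_width: 0.0577
finger_force: 40.0
```

servo_tool --motion '[[[40,0,0,0,0,0,0],[40,0,0,0,0,0,0],[40,0,0,0,0,0,0]]]'

```text
t: 20.77
eef_pos: [0.4712, -0.2887, 0.1756]
tcp_rot: [-180.0, 11.9, 4.0]
ft_force: [0.5, -0.3, -3.0]
grip_width: 0.0576
finger_force: 40.0
```

```bash
python3 - <<'E'
from h import *
s=sense(); print(s['t'],s['eef_pos'].round(4),s['tcp_rot'].round(2),s['ft_force'].round(1))
T=now()@np.linalg.inv(np.load('G3.npy')); print('planter',(T@[0,0,.035,1])[:3].round(4),R.from_matrix(T[:3,:3]).as_euler('xyz',degrees=True).round(2))
ob={}
ims=[]
for n in('scene','top','wrist'):
    im=read_camera(n); cm=cam(n,s)
    for k in('planter_center','planter_amber','lens','focus'):
        for d in spot_point(k,n)[:1]: ob.setdefault(k,[]).append((cm,d['pixel'])); print(n,k,round(d['p'],2),np.round(d['pixel'],0),at_z(cm,d['pixel'],.18).round(4))
    ims.append(im)
for k,v in ob.items(): print(k,tri(v).round(4))
a=cv2.resize(ims[0][190:320,150:290],(400,371)); b=cv2.resize(ims[2],(400,371))
cv2.imwrite('pics/f8.png',np.hstack([a,b])[:,:,::-1])
E
```

```text
20.7667 [ 0.4712 -0.2887  0.1756] [-179.97   11.92    3.99] [ 0.5 -0.3 -3. ]
planter [ 0.4748 -0.2884  0.1802] [-0.04 -0.02  3.99]
scene planter_center 0.76 [199. 222.] [ 0.4667 -0.287   0.18  ]
scene planter_amber 0.64 [209. 220.] [ 0.5114 -0.2806  0.18  ]
scene lens 0.66 [236. 209.] [ 0.6179 -0.2763  0.18  ]
scene focus 0.56 [209. 225.] [ 0.5073 -0.2672  0.18  ]
top lens 0.78 [208. 422.] [ 0.6284 -0.2744  0.18  ]
top focus 0.19 [289. 340.] [ 0.3962 -0.0463  0.18  ]
wrist planter_center 0.82 [308. 320.] [ 0.4725 -0.2881  0.18  ]
wrist planter_amber 0.86 [221. 322.] [ 0.5185 -0.2854  0.18  ]
planter_center [ 0.4712 -0.2869  0.1813]
planter_amber [ 0.5169 -0.2823  0.182 ]
lens [ 0.6261 -0.2726  0.1881]
focus [ 0.4399 -0.1634  0.1461]
```

View pics/f8.png

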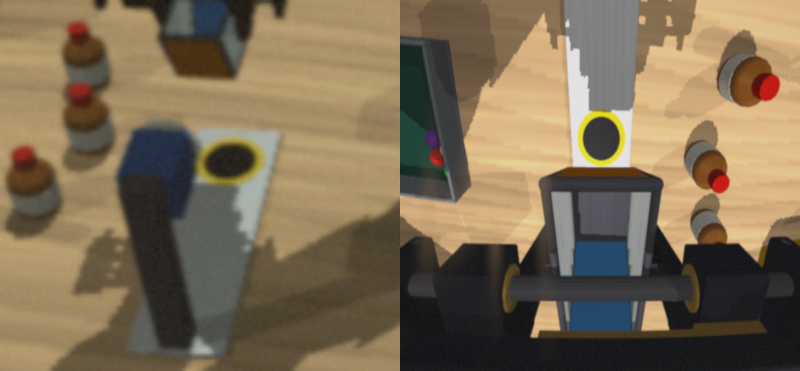

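```bash
python3 - <<'E'
from h import *
s=sense(); cm=cam('wrist',s); im=read_camera('wrist')
def circ(h,cm,lo=(20,150,60)):
    m=cv2.inRange(h,lo,(35,255,255)); r,c=np.nonzero(m); K,D,T=cm
    u=cv2.undistortPoints(np.stack([c,r],1).astype(float)[:,None],K,D)[:,0]; d=np.c_[u,np.ones(len(u))]@T[:3,:3].T; o=T[:3,3]
    p=(o+d*((.006-o[2])/d[:,2])[:,None])[:,:2]; p=p[np.hypot(*(p-[.476,-.286]).T)<.05]
    q=cv2.convexHull(p.astype(np.float32)*1000); (x,y),ax,_=cv2.fitEllipse(q); return round(x/1000,4),round(y/1000,4),np.round(ax,1)
print('wrist',circ(cv2.cvtColor(im,cv2.COLOR_RGB2HSV),cm))
t=read_camera('scene'); print('scene',circ(cv2.cvtColor(t,cv2.COLOR_RGB2HSV),cam('scene')))
w0=cv2.imread('pics/top0.png'); print('top0',circ(cv2.cvtColor(w0,cv2.COLOR_BGR2HSV),cam('top'),(20,110,50)))
# plate side edges in the wrist view: white/grey vs wood by saturation
h=cv2.cvtColor(im,cv2.COLOR_RGB2HSV)[:,:,1]; E=[[],[]]
for r in range(10,130,4):
    c=np.nonzero(cv2.blur(h,(3,1))[r,240:400]<45)[0]
    if len(c)>50: E[0].append(at_z(cm,(r,240+c[0]),.006)); E[1].append(at_z(cm,(r,240+c[-1]),.006))
for e in E:
    e=np.array(e); f=np.polyfit(e[:,0],e[:,1],1); print(len(e),'yaw',np.degrees(np.arctan(f[0])).round(2),'y@.475',np.polyval(f,.475).round(4),'res',np.std(np.polyval(f,e[:,0])-e[:,1]).round(4))
T=now()@np.linalg.inv(np.load('G3.npy')); print('planter',(T@[0,0,.035,1])[:3].round(4))
E
```

```text
wrist (0.476, -0.2885, array([69.1, 69.4]))
scene (0.4744, -0.2856, array([62.6, 66.3]))
top0 (0.4776, -0.2886, array([70.2, 71.6]))
30 yaw 4.11 y@.475 -0.2441 res 0.0002
30 yaw 3.98 y@.475 -0.3325 res 0.0002
planter [ 0.4749 -0.2882  0.1799]
```

servo_tool --motion '[[[40,0.0015,0,-0.0003,0,0,0],[40,0,0,0,0,0,0],[40,0,0,0,0,0,0],[40,0,0,0,0,0,0],[40,0,0,0,0,0,0],[40,0,0,0,0,0,0]]]'

```text
t: 22.12
eef_pos: [0.4728, -0.2883, 0.1753]
tcp_rot: [-180.0, 11.9, 4.0]
ft_force: [0.1, -0.6, -3.4]
grip_width: 0.0573
finger_force: 40.0
```

```bash
python3 - <<'E'
from h import *
T=now()@np.linalg.inv(np.load('G3.npy')); print('planter',(T@[0,0,.035,1])[:3].round(4),R.from_matrix(T[:3,:3]).as_euler('xyz',degrees=True).round(2))
print(close_job())
E
```

```text
planter [ 0.4764 -0.2881  0.1799] [-0.02 -0.    4.  ]
the job is handed in; nothing more can be done
None
```

The job is handed in, with no verdict returned: all four nuggets are in the tray, and the empty planter is held upright over the mark at lens height, amber pane facing the lens, within about 1–2 mm and well under a degree of my camera estimates.

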